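# Roll a tube onto the fit-up line

### The arm

A 6-joint arm with a two-finger parallel gripper is mounted at the origin on the work surface. World frame = base frame: x ahead of the robot, y to its left, z up, the work surface at z = 0. Lengths are in m, angles in degrees, forces in N, time in s.
With the tool pointing down it reaches from about 0.4 to 0.825 m from the base axis. Payload 7 kg.
Tool frame: the origin (TCP) lies on the mounting face of the last link; the fingertips stand 178 mm ahead of it and the grasp point (between the pads) lies 159 mm ahead of it (ctrl.tip_extent is the distance from the TCP to the fingertips, in m); z points along the fingers, y is the direction in which the jaws open and shut (so a half turn about z gives the same grasp; the last joint's range is limited). The gripper opens to 88 mm and grips with 3 to 60 N. Pads are 19 mm wide; open, the fingers measure 130 mm over their backs; the gripper's body (78 mm by 193 mm) begins 47 mm behind the grasp point.
Start: joints at [90.877, 20.546, 0.682, 0, -70.136, -16.507], TCP at [0.182, 0.65, 0.405] pointing down, gripper open.
Joint ranges: [-176.03, 176.03], [-82.01, 121.73], [-58.28, 71.71], [-173.87, 95.51], [-174.79, -0.11], [-173.66, 173.66]. Speed limits (degrees/s): [136.94, 136.94, 172.46, 180, 180, 180].

### API

Orientations are given as [roll, pitch, yaw] about the fixed x, y, z axes, in that order (R = Rz(yaw) Ry(pitch) Rx(roll)).
In Python, from plant import ctrl gives the robot as it stands. The module is installed in compiled form; this text tells all that it offers.
- The arm moves only by the tool carry_out, never from a script. Its argument "moves" is text: rows parted by semicolons, each of 7 numbers parted by spaces: the finger opening in m, from 0 to 0.0876, then the shift along the tool's x, y, z in m, then the turn, a rotation vector about the tool's x, y, z in rad. A call has 1 to 20 rows; each row is the pose to reach, as a shift and turn from the pose commanded when the call began, along the tool's axes at that moment; what a row does not reach only later rows make up. A row lasts 1/10 s, in which the tool goes at most 50 mm and 8.59 degrees, less where a joint would pass 70% of its speed; a pose out of reach is approached as far as the arm can. A call with a gripper value outside its range is refused whole. The fingers move at their own pace and stop on an object; the grip force is fixed at half the most. Time passes only in rows, so rows that repeat a pose let the fingers close. It gives the time, the measured TCP pose, the force and the opening at its end, in the units of the state.
- ctrl.get_obs(): the state, without advancing time (a new reading comes with each control period).
- ctrl.snapshot(name): name is "side" or "top" or "wrist"; returns a dict with "image" (384x512x3 uint8, red, green, blue), "K" (3x3 intrinsics, pixels), "R" (3x3) and "t" (3): a world point X has camera coordinates R X + t. Camera axes: x right, y down, z forward; pixel columns grow to the right and rows downward; lengths in m; the calibration is good to about 2 mm. A picture is of the moment at which its call begins. There is no depth.
- ctrl.close_job(): hands the job in, once; it reports no verdict.
Trained networks look in a picture, given as the dict that the camera call returned (one of the last four; its "shot" number tells which), for a name from the list of things; names that differ only in an ending like _2 or _b are one class to them, and where a whole thing is asked for, a point or a joint stands for the part that bears it (a point fixed in the world has none). Each returns a list of dicts, best first, with "confidence" (0 to 1); they miss things now and then, are a little off and sometimes report something else, mostly with a low value. They report only what shows in the picture. A call takes as long as a camera call. They do not tell look-alikes from the thing itself.
- ctrl.recognise(picture, label): "extent" ([left, top, right, bottom] in pixels, round what is visible of it).
- ctrl.trace(picture, label): "region" (384x512 bool, what is visible of it) and "extent" ([left, top, right, bottom] in pixels, round what is visible of it).
- ctrl.mark_of(picture, label): "at" ([row, column] in pixels: a listed point, or the origin of a listed thing).
The state is a dict: "clock": time; "joint_pos": joint angles; "qvel": joint speeds; "tau": joint torques, N m; "tool_pos": TCP position; "orientation": TCP orientation; "force": force on the tool from outside, world axes, zero at the start; "moment": the same for the moment, N m; "opening": finger opening in m.
Only numpy, scipy, OpenCV 4.12 (cv2) and the standard library are available. Lean on these libraries where they do the work, as an engineer would, in place of code of your own. Each camera call takes 0.05 s, during which the arm holds its last target.

### The job

Push the top of the lying copper tube sideways with the fingertips so that it rolls gently over the steel plate onto the longer of the two black marker lines, and leave it at rest there, lying along the line with its axis straight over it. Roll it, do not slide it, and never pick it up or tip it; leave everything else where it is.

Things in the scene. Friction and masses are not known exactly. Their poses are not given: they have to be found in the camera images.
- tube: Copper tube lying on the plate between the lines, parallel to them within 0.05 rad: cylinder, 48 in diameter, 140 long, 0.25 to 0.6 kg, thin dark seam. Origin: its middle on the axis, 34 above the table. x: along the axis; y, z turn as it rolls, z up at the start. Let go at rest it stays; shoved, it rolls on a little. A fingertip moving with its top goes twice as far as the tube: use short strokes.
- plate: Fixed flat steel fit-up plate on the table, 300 (its x) by 400 (its y) by 10 thick, its place and yaw vary. Origin: centre of its underside, at table height; its top is at 10. The tube must roll along the plate's y direction, one way or the other.
- line_long: The target: the longer black marker line on top of the plate, 200 long and 6 wide, flat (nothing to feel). Origin: its middle, on the plate's top. Its x axis runs along the line. It lies on one side of the tube, 55 to 115 away from the tube's axis, on either side.
- line_short: The other black marker line, 80 long and 6 wide, parallel to the long one on the other side of the tube. Not the target. Origin: its middle, on the plate's top; x along the line.
- coupling: Short open copper coupling standing on end on the plate: outside diameter 35, height 34. Bystander. Origin: centre of its underside.
- magnet: Small grey magnet block, 28 x 50 x 20 high, on the plate near its robot-side edge. Bystander. Origin: centre of its underside.
- hammer: Hammer lying on the table to the left of the plate. Bystander.
- tub: White plastic tub, 84 across the mouth, 85 high, on the table. Bystander. Origin: centre of its underside.
- wrench: Wrench lying on the table to the right of the plate. Bystander.
- brush: Brush lying on the table to the right of the plate. Bystander.
- tin: Bare metal can, 80 in diameter, 110 high, standing on the table. Bystander. Origin: centre of its underside.
There are look-alikes about, which are no part of the job. Several things have the shape of the tube; the one meant has the colours described above.

How it is judged (in metres and radians):
On the way, in this order (a step that is already met when the one before it is completed fails the run):
1. the tube has rolled over (its seam has turned at least 126 degrees from the top), lying on the plate (angle between tube's own z axis and vertical above 2.2 rad and height (world z) of tube below 0.038 m), for 0.02 s.
2. the tube lies at rest along the long line (y of tube in the frame of line_long between -0.008 and 0.008 m and x of tube in the frame of line_long between -0.035 and 0.035 m and angle between the x axis of tube and the x axis of line_long, either way round below 0.14 rad and height (world z) of tube between 0.03 and 0.038 m and linear speed of tube below 0.01 m/s), for 0.3 s.
At the end, for the whole second after the job is handed in: The tube lies on the plate at rest (under 10 mm/s), the middle of its axis within 8 mm sideways and 35 mm lengthways of the middle of the long line, its axis within 0.14 rad (8 degrees) of the line (all of step 2); the robot touches nothing.
It fails at once if the tube is lifted more than 10 mm off the plate (height (world z) of tube above 0.044 m).
It fails at once if the tube rolls off the plate (height (world z) of tube below 0.026 m).
It fails at once if the tube is tipped more than about 14 degrees from lying (angle between tube's own x axis and vertical below 1.32 rad or angle between tube's own x axis and vertical above 1.82 rad).
It fails at once if the tube is flicked: faster than 0.4 m/s (linear speed of tube above 0.4 m/s).
It fails at once if something else is moved more than 25 mm (distance of any of coupling, magnet, hammer, tub, wrench, brush, tin from where it was at the start of the episode above 0.025 m).
It also fails if it takes over 48 s, if anything falls off the work surface, if the arm or the gripper's body presses on something with over 40 N, if the wrist force passes 120 N, or if a joint passes its speed limit or range.

## Working session

There is one attempt and no reset: what is moved stays moved. The work goes in short steps, Python scripts to look and compute and a tool call to move; the robot and the scene stay as the last step left them, time stands still between calls to the robot, and variables do not carry over. Pictures are saved under pics/ and viewed, and the job is handed in when it is done.

Besides the shell and the picture viewer there is one more tool, called after ">>>" as name(argument=value, ...), one argument or row to a line, values as JSON. carry_out: Moves the arm, as the interface text tells. Its arguments: {"type":"object","properties":{"moves":{"type":"string"}},"required":["moves"]}

```bash
mkdir -p pics
cat > h.py <<'E'
import numpy as np, cv2
from plant import ctrl
def save(p,n,scale=1.5):
    im=cv2.cvtColor(p["image"],cv2.COLOR_RGB2BGR); cv2.imwrite("pics/"+n,cv2.resize(im,None,fx=scale,fy=scale,interpolation=cv2.INTER_CUBIC))
def ray(p,rc,z):
    r,c=rc; d=p["R"].T@np.linalg.inv(p["K"])@np.array([c,r,1.]); o=-p["R"].T@p["t"]
    return o+d*(z-o[2])/d[2]
def proj(p,X):
    x=p["K"]@(p["R"]@np.array(X)+p["t"]); return x[:2]/x[2]
E
python3 - <<'E'
from h import *
p=ctrl.snapshot("top"); save(p,"t0.png")
s=ctrl.snapshot("side"); save(s,"s0.png")
for n,z in [("tube",.034),("plate",0.),("line_long",.01),("line_short",.01),("coupling",.01),("magnet",.01),("tub",0),("tin",0)]:
  for q,nm in ((p,"top"),(s,"side")):
    for d in ctrl.mark_of(q,n)[:4]: print(n,nm,round(d["confidence"],2),np.round(d["at"],1),np.round(ray(q,d["at"],z),4))
print(ctrl.get_obs())
E
```

```text
tube top 0.97 [170.9 263.8] [ 0.5013 -0.0263  0.034 ]
tube top 0.97 [198.9 182.3] [0.3916 0.2897 0.034 ]
tube top 0.92 [260.  178.3] [0.1572 0.3004 0.034 ]
tube top 0.68 [232.7 367.6] [ 0.262 -0.425  0.034]
tube side 0.92 [310.6 194. ] [ 0.2635 -0.4296  0.034 ]
tube side 0.74 [105.8 288.5] [0.6297 0.3817 0.034 ]
tube side 0.69 [128.6 230. ] [0.3954 0.2597 0.034 ]
tube side 0.69 [128.9 163. ] [0.156  0.2799 0.034 ]
plate top 0.71 [189.4 362.9] [ 0.4324 -0.4185  0.    ]
plate top 0.62 [169.1 258.6] [ 0.5135 -0.0053  0.    ]
plate side 0.75 [190.2 277.1] [ 0.5251 -0.0275  0.    ]
line_long top 0.47 [168.3 282.8] [ 0.5152 -0.1013  0.01  ]
line_long side 0.41 [204.5 274.8] [ 0.5071 -0.0956  0.01  ]
line_short top 0.6 [165.2 242. ] [0.5276 0.0604 0.01  ]
line_short top 0.46 [135.8 268.3] [ 0.6462 -0.0439  0.01  ]
line_short side 0.46 [166.5 267.3] [0.5069 0.0744 0.01  ]
coupling top 0.67 [200.9 238.9] [0.3857 0.0717 0.01  ]
coupling top 0.59 [138.1 266.4] [ 0.6369 -0.0363  0.01  ]
coupling side 0.72 [185.2 316.2] [ 0.6506 -0.0268  0.01  ]
magnet top 0.57 [201.4 236.9] [0.3837 0.0795 0.01  
[... 270 characters left out ...]
ide 0.57 [280.8 353.5] [ 0.6746 -0.3695  0.    ]
{'clock': 0.9, 'joint_pos': array([ 9.08780588e+01,  2.05460442e+01,  6.82497780e-01, -2.99080793e-04,
       -7.01373600e+01, -1.65050017e+01]), 'qvel': array([ 0.119464  , -0.02696599,  0.02819585,  0.02402237, -0.00140366,
        0.02814233]), 'tau': array([-1.11233912e-03, -5.82351530e+01,  2.93306869e+01,  7.00220928e+00,
        1.23560551e-02, -3.37490701e-05]), 'tool_pos': array([0.18185927, 0.65001513, 0.40466797]), 'orientation': array([ 1.79999051e+02,  1.22021791e-05, -1.56270445e+01]), 'force': array([ 0.16581222, -0.2377933 , -0.00983897]), 'moment': array([-0.05019916,  0.00114556,  0.00991388]), 'opening': 0.08776235718818828}
```

View pics/t0.png

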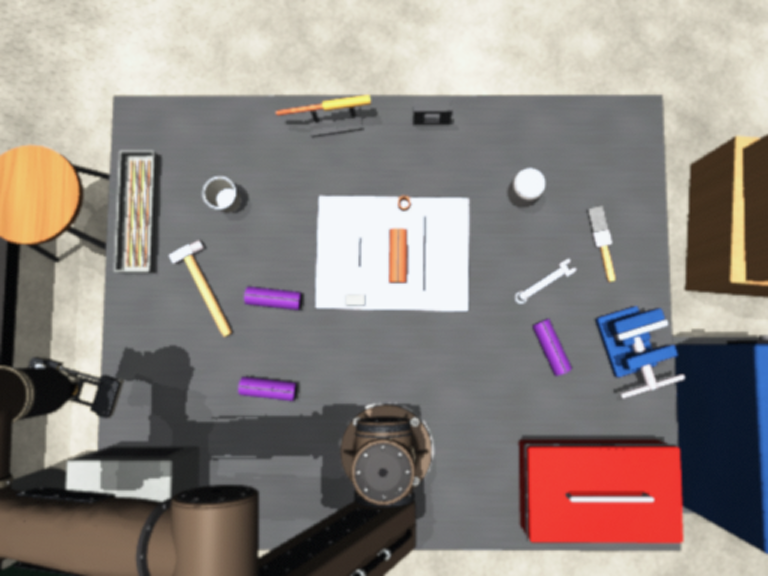

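View pics/s0.png

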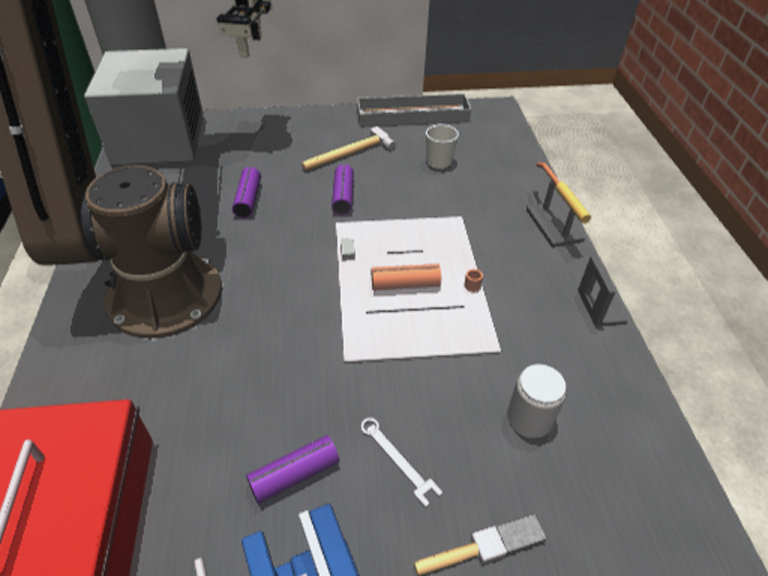

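The copper tube (top picture, about (398,255)) lies at x≈0.50, y≈-0.03. The long line is on its right, at y≈-0.10 (column 424), and the short line is on the left at column 360. Next I measure them more precisely.

```bash
cat >> h.py <<'E'
def bw(p,x0=.38,x1=.64,y0=-.22,y1=.17):
    # rectify plate top plane z=.01 ; 1px=0.5mm ; row -> x descending, col -> y descending
    s=.0005; nx=int((x1-x0)/s); ny=int((y1-y0)/s)
    H=[]
    a=np.array([[0,0],[ny,0],[ny,nx],[0,nx]],np.float32)
    w=[(x1,y1),(x1,y0),(x0,y0),(x0,y1)]
    b=np.array([proj(p,[q[0],q[1],.01]) for q in w],np.float32)
    M=cv2.getPerspectiveTransform(b,a); return cv2.warpPerspective(p["image"],M,(ny,nx),flags=cv2.INTER_CUBIC)
def lines(p,**k):
    x1=k.get('x1',.64);y1=k.get('y1',.17)
    im=bw(p,**k); g=im.max(2); th=k.get('th',150)
    m=((g<165)&((im.max(2).astype(int)-im.min(2))<40)).astype(np.uint8)
    n,l,st,c=cv2.connectedComponentsWithStats(m)
    out=[]
    for i in range(1,n):
        if st[i,4]<150: continue
        r,cc=np.nonzero(l==i); P=np.c_[x1-(r+.5)*.0005,y1-(cc+.5)*.0005]
        mu=P.mean(0); (u,s,v)=np.linalg.svd(P-mu,full_matrices=False); d=v[0]*np.sign(v[0][0]); t=(P-mu)@d
        out.append(dict(mid=mu+d*(t.max()+t.min())/2,ang=np.degrees(np.arctan2(d[1],d[0])),len=np.ptp(t),w=np.ptp((P-mu)@v[1])))
    return im,out
def copper(p):
    im=p["image"].astype(int); r,g,b=im[...,0],im[...,1],im[...,2]
    m=((r-b>50)).astype(np.uint8); return m
E
python3 - <<'E'
from h import *
for nm in("top","side"):
    p=ctrl.snapshot(nm); im,o=lines(p); cv2.imwrite(f"pics/r_{nm}.png",im[...,::-1])
    for q in o: print(nm,q)
    cr=ctrl.trace(p,"tube")
    for d in cr[:5]:
        m=d["region"]; col=p["image"][m].mean(0)
        if col[1]>col[2]:
            c=cv2.minAreaRect(np.argwhere(m)[:,::-1].astype(np.float32)); rr,cc=np.argwhere(m).mean(0)
            print(nm,"tube",d["confidence"],col,c,ray(p,(rr,cc),.034))
E
```

```text
top {'mid': array([ 0.47024455, -0.21847585]), 'ang': np.float64(-0.4301434217728102), 'len': np.float64(0.18002495689704529), 'w': np.float64(0.004145533334351593)}
top {'mid': array([ 0.49648944, -0.05534038]), 'ang': np.float64(-0.554812708065058), 'len': np.float64(0.07450619038369562), 'w': np.float64(0.0024417838498762496)}
top tube 0.87 [225.64597701 154.34482759 113.0045977 ] ((265.0, 170.0), (36.0, 12.0), 90.0) [ 0.50574543 -0.03034677  0.034     ]
side {'mid': array([ 0.63139308, -0.04263412]), 'ang': np.float64(-88.3324500717034), 'len': np.float64(0.04969728778943937), 'w': np.float64(0.016885864004937353)}
side {'mid': array([ 0.51075755, -0.10206041]), 'ang': np.float64(-0.9845909045200538), 'len': np.float64(0.20004779631058325), 'w': np.float64(0.008678602390918548)}
side {'mid': array([ 0.50124065, -0.04455601]), 'ang': np.float64(-3.795563038844491), 'len': np.float64(0.1470626067851218), 'w': np.float64(0.07664466095271143)}
side {'mid': array([0.51349779, 0.06805702]), 'ang': np.float64(-0.6573383196754495), 'len': np.float64(0.07954065789809064), 'w': np.float64(0.00974121139917732)}
side {'mid': array([ 0.44424635, -0.21888773]), 'ang': np.float64(-0.539871464024582), 'len': np.float64(0.12801787384382035), 'w': np.float64(0.0032165819133541922)}
side {'mid': array([0.39113312, 0.06483691]), 'ang': np.float64(39.222926591101455), 'len': np.float64(0.03341286031642943), 'w': np.float64(0.02835414558176216)}
side tube 0.96 [177.16850829 122.65469613  98.85773481] ((270.85516357421875, 184.6548309326172), (16.091066360473633, 46.240989685058594), 88.09085083007812) [ 0.5010179  -0.03378114  0.034     ]
```

View pics/r_top.png

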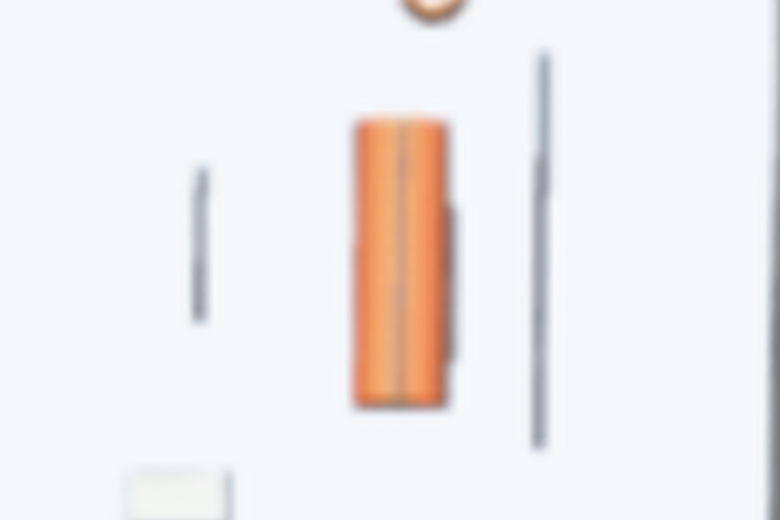

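View pics/r_side.png

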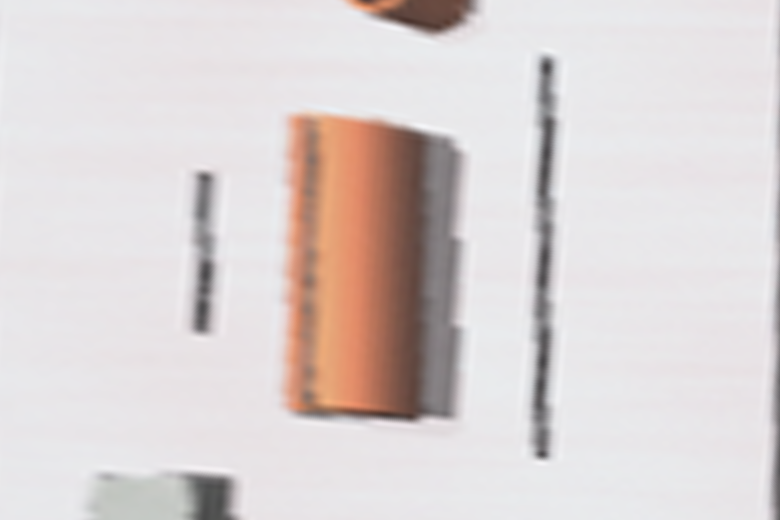

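>>> carry_out(
  moves="0.06 0.49 0.56 0.05 0 0 1.316;0.06 0.49 0.56 0.05 0 0 1.316;0.06 0.49 0.56 0.05 0 0 1.316;0.06 0.49 0.56 0.05 0 0 1.316;0.06 0.49 0.56 0.05 0 0 1.316;0.06 0.49 0.56 0.05 0 0 1.316;0.06 0.49 0.56 0.05 0 0 1.316;0.06 0.49 0.56 0.05 0 0 1.316;0.06 0.49 0.56 0.05 0 0 1.316;0.06 0.49 0.56 0.05 0 0 1.316;0.06 0.49 0.56 0.05 0 0 1.316;0.06 0.49 0.56 0.05 0 0 1.316;0.06 0.49 0.56 0.05 0 0 1.316;0.06 0.49 0.56 0.05 0 0 1.316;0.06 0.49 0.56 0.05 0 0 1.316;0.06 0.49 0.56 0.05 0 0 1.316;0.06 0.49 0.56 0.05 0 0 1.316;0.06 0.49 0.56 0.05 0 0 1.316;0.06 0.49 0.56 0.05 0 0 1.316;0.06 0.49 0.56 0.05 0 0 1.316",
)

```text
clock: 3.1
tool_pos: [0.5026, -0.0202, 0.355]
orientation: [-180.0, 0.0, -90.9]
force: [-0.3, 1.1, -0.1]
opening: 0.0602
```

Run:
```python
from h import *
p=ctrl.snapshot("wrist"); save(p,"w1.png")
print(-p["R"].T@p["t"], p["R"])
```

```text
[ 0.50147024 -0.09696052  0.33526557] [[-0.9998663   0.01629574 -0.00135341]
 [ 0.015237    0.95853768  0.28455815]
 [ 0.00593438  0.28449948 -0.95865783]]
```

View pics/w1.png

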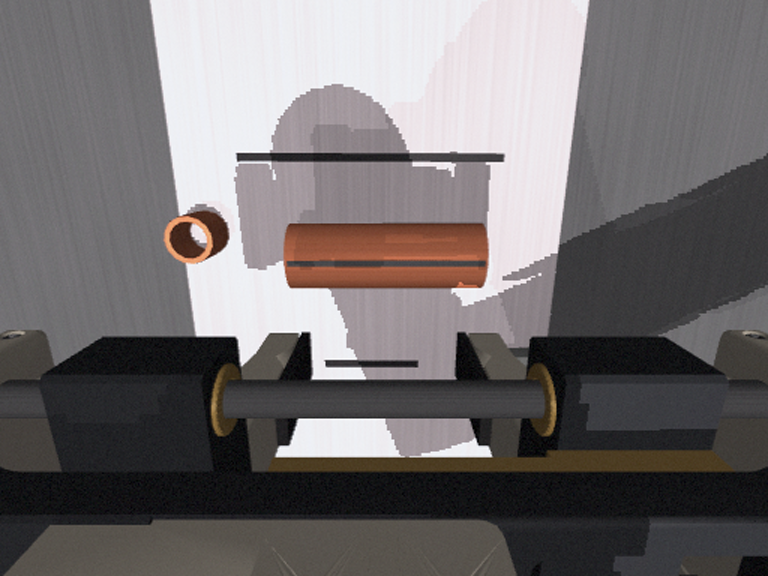

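The wrist view is clear: the long line spans (237–504, 157), the tube rows 223–288 and columns 285–488, and its seam is at row 263 (1.5x pixels). I'll convert these to positions.

```bash
cat >> h.py <<'E'
from scipy.optimize import least_squares
def tubefit(p,mask=None):
    """fit axis y at 2 columns from silhouette edges, z axis=.034; returns yL,yR"""
    m=copper(p); n,l,st,c=cv2.connectedComponentsWithStats(m)
    i=1+np.argmax(st[1:,4]); r=(l==i); x,y,w,h,a=st[i]
    o=-p["R"].T@p["t"]; res=[]
    for col in range(x+6,x+w-6):
        rr=np.nonzero(r[:,col])[0]
        angs=[]
        for e in (rr.min()-.5,rr.max()+.5):
            d=ray(p,(e,col),.034)-o; angs.append(np.arctan2(d[1],-d[2]))
        b=np.mean(angs); yy=o[1]+np.tan(b)*(o[2]-.034); dist=np.hypot(yy-o[1],o[2]-.034)
        X=ray(p,((rr.min()+rr.max())/2,col),.034)[0]
        res.append((X,yy,np.sin(abs(angs[1]-angs[0])/2)*dist))
    res=np.array(res); k=np.polyfit(res[:,0],res[:,1],1)
    ends=[ray(p,(y+h/2,x-.5),.034)[0],ray(p,(y+h/2,x+w-.5),.034)[0]]
    xm=np.mean(ends)
    return dict(xm=xm,ym=np.polyval(k,xm),ang=np.degrees(k[0]),rad=res[:,2].mean(),L=abs(ends[1]-ends[0]),box=(x,y,w,h))
def darkline(p,r0,r1,c0,c1,t=75):
    g=p["image"].max(2)[r0:r1,c0:c1]; a=np.argwhere(g<t)+[r0,c0]
    P=np.array([ray(p,q,.01)[:2] for q in a]); mu=P.mean(0); k=np.polyfit(P[:,0],P[:,1],1)
    xm=(P[:,0].min()+P[:,0].max())/2
    return xm,np.polyval(k,xm),np.degrees(k[0]),np.ptp(P[:,0])
E
python3 - <<'E'
from h import *
p=ctrl.snapshot("wrist")
print(tubefit(p)); print(darkline(p,98,112,150,345))
print(tubefit(ctrl.snapshot("top"))); print(ctrl.get_obs()["tool_pos"])
E
```

```text
{'xm': np.float64(0.5011997443697573), 'ym': np.float64(-0.029736041906810035), 'ang': np.float64(-0.9821680861020677), 'rad': np.float64(0.023423603202176298), 'L': np.float64(0.15232370626798547), 'box': (np.int32(189), np.int32(149), np.int32(137), np.int32(43))}
(np.float64(0.5124290676997357), np.float64(-0.1001263792710285), np.float64(-1.2415158439903022), np.float64(0.19795941504086895))
{'xm': np.float64(-0.10117236775847879), 'ym': np.float64(-0.8218459027362721), 'ang': np.float64(4874.15986904786), 'rad': np.float64(0.0034693687501348813), 'L': np.float64(0.00106624363964819), 'box': (np.int32(351), np.int32(297), np.int32(105), np.int32(66))}
[ 0.50275433 -0.02054811  0.35488875]
```

>>> carry_out(
  moves="0.06 0.002 0 0.03 0 0 0;0.06 0.002 0 0.07 0 0 0;0.06 0.002 0 0.1 0 0 0;0.06 0.002 0 0.11 0 0 0;0.06 0.002 0 0.114 0 0 0;0.06 0.002 0 0.114 0 0 0;0.06 0.002 0 0.114 0 0 0",
)

```text
clock: 3.95
tool_pos: [0.5035, -0.023, 0.242]
orientation: [-179.9, 0.0, -91.0]
force: [-0.2, 0.4, 0.2]
opening: 0.0602
```

>>> carry_out(
  moves="0.06 0 0 0.002 0 0 0;0.06 0 0 0.004 0 0 0;0.06 0 0 0.004 0 0 0;0.06 0 0 0.004 0 0 0",
)

```text
clock: 4.35
tool_pos: [0.5028, -0.0233, 0.2368]
orientation: [-180.0, 0.0, -91.0]
force: [-0.4, 0.4, -0.2]
opening: 0.0599
```

Run:
```python
from h import *
p=ctrl.snapshot("wrist"); save(p,"w2.png"); o=ctrl.get_obs(); print(o["tool_pos"],o["force"],o["clock"])
```

```text
[ 0.50288534 -0.02331914  0.23681632] [ 0.69300151  0.64487077 -0.33393811] 4.4
```

View pics/w2.png

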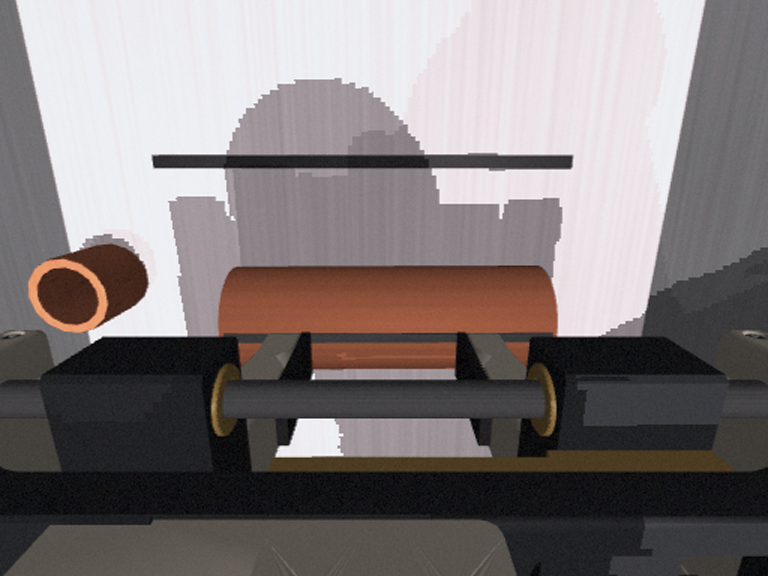

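The fingertips are just above the tube top (seam at row 337, fingers just behind it). I'll press lightly.

>>> carry_out(
  moves="0.06 0 0 0.0015 0 0 0;0.06 0 0 0.0015 0 0 0;0.06 0 0 0.0015 0 0 0",
)

```text
clock: 4.7
tool_pos: [0.503, -0.0234, 0.2361]
orientation: [-180.0, -0.0, -91.0]
force: [-2.5, 1.7, 11.4]
opening: 0.06
```

>>> carry_out(
  moves="0.06 0.002 0 0 0 0 0;0.06 0.005 0 0 0 0 0;0.06 0.009 0 0 0 0 0;0.06 0.013 0 0 0 0 0;0.06 0.017 0 0 0 0 0;0.06 0.021 0 0 0 0 0;0.06 0.024 0 0 0 0 0;0.06 0.026 0 0 0 0 0;0.06 0.026 0 0 0 0 0;0.06 0.026 0 0 0 0 0",
)

```text
clock: 5.7
tool_pos: [0.5026, -0.0495, 0.2361]
orientation: [-180.0, -0.0, -91.0]
force: [-3.7, -0.5, 11.1]
opening: 0.0601
```

Run:
```python
from h import *
p=ctrl.snapshot("wrist"); save(p,"w3.png"); o=ctrl.get_obs(); print(o["tool_pos"],o["force"],o["clock"])
m=copper(p); print(tubefit(p))
s=ctrl.snapshot("side"); print([np.round(ray(s,np.argwhere(d["region"]).mean(0),.034),4) for d in ctrl.trace(s,"tube") if s["image"][d["region"]].mean(0)[1]>s["image"][d["region"]].mean(0)[2]])
```

```text
[ 0.50259299 -0.049431    0.23613462] [-2.59495425 -0.53262134 10.49650302] 5.75
{'xm': np.float64(0.5006306666672329), 'ym': np.float64(-0.0575956423612146), 'ang': np.float64(-0.9453815519413004), 'rad': np.float64(0.007744653011021519), 'L': np.float64(0.1545897310130842), 'box': (np.int32(149), np.int32(197), np.int32(220), np.int32(27))}
[array([ 0.4986, -0.05  ,  0.034 ])]
```

View pics/w3.png

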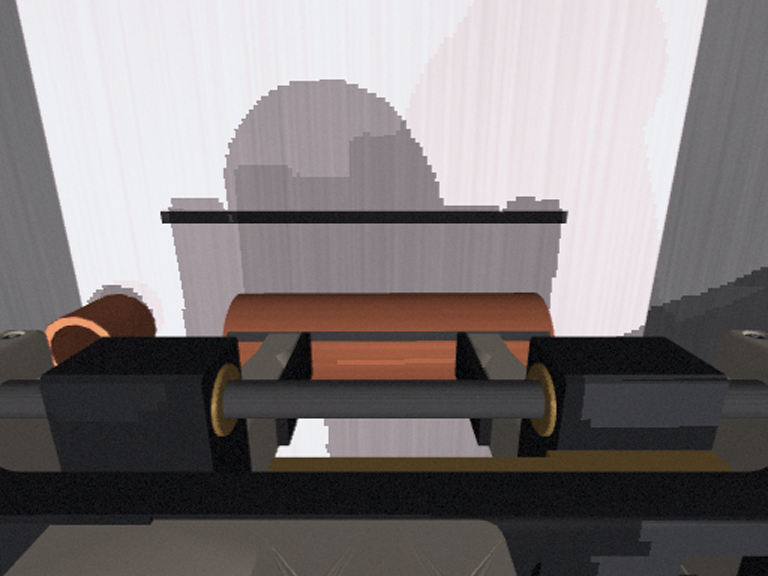

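Rolling works: the seam stays with the fingers and the tube stays parallel. I'll regrip and stroke again.

>>> carry_out(
  moves="0.06 0 0 -0.002 0 0 0;0.06 0 0 -0.006 0 0 0;0.06 -0.015 0 -0.006 0 0 0;0.06 -0.015 0 -0.006 0 0 0;0.06 -0.015 0 -0.002 0 0 0;0.06 -0.015 0 0 0 0 0;0.06 -0.015 0 0 0 0 0;0.06 -0.013 0 0 0 0 0;0.06 -0.01 0 0 0 0 0;0.06 -0.006 0 0 0 0 0;0.06 -0.002 0 0 0 0 0;0.06 0.002 0 0 0 0 0;0.06 0.006 0 0 0 0 0;0.06 0.01 0 0 0 0 0;0.06 0.013 0 0 0 0 0;0.06 0.015 0 0 0 0 0;0.06 0.015 0 0 0 0 0;0.06 0.015 0 0 0 0 0",
)

```text
clock: 7.65
tool_pos: [0.5023, -0.0649, 0.2361]
orientation: [-180.0, -0.0, -91.0]
force: [-3.9, -0.6, 13.9]
opening: 0.0601
```

```bash
cat > look.py <<'E'
from h import *
import sys
p=ctrl.snapshot("wrist"); save(p,sys.argv[1]); o=ctrl.get_obs(); print(o["tool_pos"],o["force"],o["clock"])
s=ctrl.snapshot("side"); print([np.round(ray(s,np.argwhere(d["region"]).mean(0),.034),4) for d in ctrl.trace(s,"tube") if s["image"][d["region"]].mean(0)[1]>s["image"][d["region"]].mean(0)[2]])
E
python3 look.py w4.png
```

```text
[ 0.50227229 -0.0648524   0.23608023] [-3.3126382  -0.34932309 13.2070155 ] 7.7
[array([ 0.4991, -0.0652,  0.034 ])]
```

View pics/w4.png

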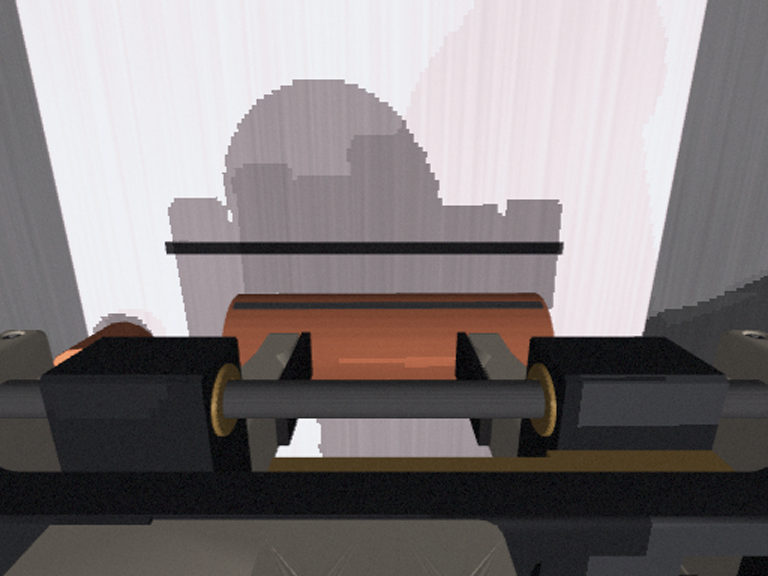

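Same again: another 15 mm rolled, still parallel, with the line now at row 247.

>>> carry_out(
  moves="0.06 0 0 -0.002 0 0 0;0.06 0 0 -0.006 0 0 0;0.06 -0.015 0 -0.006 0 0 0;0.06 -0.015 0 -0.006 0 0 0;0.06 -0.015 0 -0.002 0 0 0;0.06 -0.015 0 0 0 0 0;0.06 -0.015 0 0 0 0 0;0.06 -0.013 0 0 0 0 0;0.06 -0.01 0 0 0 0 0;0.06 -0.006 0 0 0 0 0;0.06 -0.002 0 0 0 0 0;0.06 0.002 0 0 0 0 0;0.06 0.006 0 0 0 0 0;0.06 0.01 0 0 0 0 0;0.06 0.013 0 0 0 0 0;0.06 0.015 0 0 0 0 0;0.06 0.015 0 0 0 0 0;0.06 0.015 0 0 0 0 0",
)

```text
clock: 9.6
tool_pos: [0.502, -0.0799, 0.2361]
orientation: [-180.0, -0.0, -91.0]
force: [-3.9, 0.6, 14.4]
opening: 0.0599
```

>>> carry_out(
  moves="0.06 0 0 -0.002 0 0 0;0.06 0 0 -0.006 0 0 0;0.06 -0.015 0 -0.006 0 0 0;0.06 -0.015 0 -0.006 0 0 0;0.06 -0.015 0 -0.002 0 0 0;0.06 -0.015 0 0 0 0 0;0.06 -0.015 0 0 0 0 0;0.06 -0.013 0 0 0 0 0;0.06 -0.01 0 0 0 0 0;0.06 -0.006 0 0 0 0 0;0.06 -0.002 0 0 0 0 0;0.06 0.002 0 0 0 0 0;0.06 0.006 0 0 0 0 0;0.06 0.01 0 0 0 0 0;0.06 0.013 0 0 0 0 0;0.06 0.015 0 0 0 0 0;0.06 0.015 0 0 0 0 0;0.06 0.015 0 0 0 0 0",
)

```text
clock: 11.4
tool_pos: [0.5017, -0.0949, 0.2361]
orientation: [-180.0, -0.0, -91.0]
force: [-3.1, 0.9, 13.0]
opening: 0.0601
```

```bash
python3 look.py w5.png
```

```text
[ 0.50169243 -0.09492543  0.2360639 ] [-4.01221617 -0.64570981 14.07380369] 11.45
[array([ 0.4998, -0.0961,  0.034 ])]
```

View pics/w5.png

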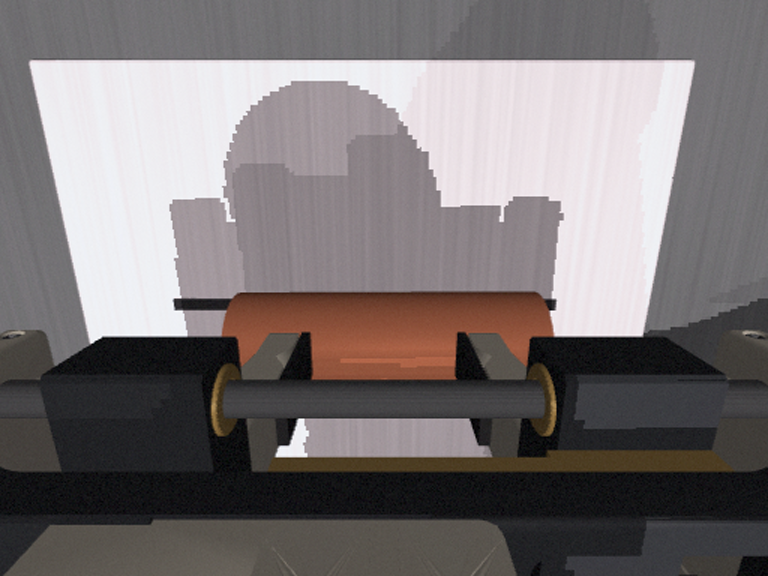

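About 11–12 mm remain by dead reckoning. Before the last stroke I'll lift off and measure the gap.

>>> carry_out(
  moves="0.06 0 0 -0.002 0 0 0;0.06 0 0 -0.006 0 0 0;0.06 0 0 -0.03 0 0 0;0.06 -0.014 0 -0.07 0 0 0;0.06 -0.014 0 -0.1 0 0 0;0.06 -0.014 0 -0.1 0 0 0;0.06 -0.014 0 -0.1 0 0 0",
)

```text
clock: 12.25
tool_pos: [0.5017, -0.0803, 0.3356]
orientation: [-179.9, 0.0, -91.0]
force: [-0.1, -0.8, -1.0]
opening: 0.0603
```

Run:
```python
from h import *
p=ctrl.snapshot("wrist"); save(p,"w6.png"); print(tubefit(p)); print(ctrl.get_obs()["tool_pos"])
```

```text
{'xm': np.float64(0.49998030365097745), 'ym': np.float64(-0.0889957904302748), 'ang': np.float64(-1.0114158201891212), 'rad': np.float64(0.02339957713841645), 'L': np.float64(0.15265360682553863), 'box': (np.int32(185), np.int32(153), np.int32(146), np.int32(45))}
[ 0.50137012 -0.08042601  0.33462169]
```

View pics/w6.png

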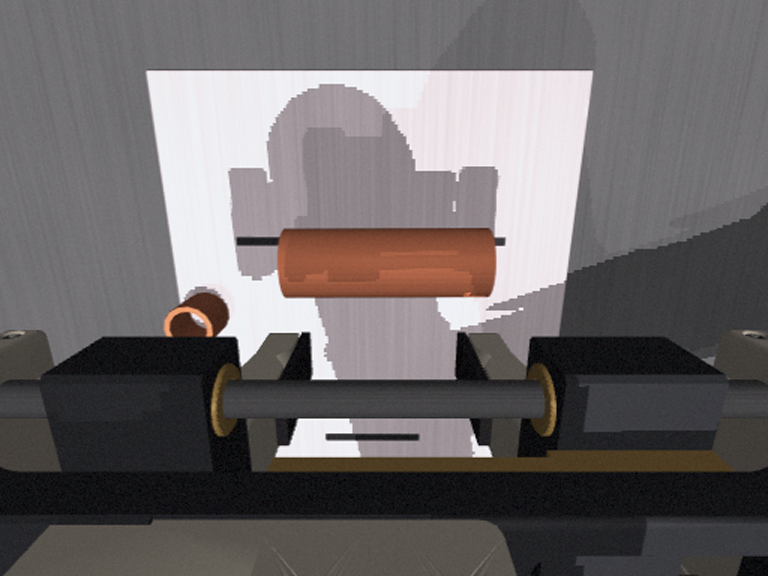

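Run:
```python
from h import *
p=ctrl.snapshot("wrist"); print(tubefit(p))
g=p["image"].max(2)
for c0,c1 in ((160,182),(332,336)):
    a=np.argwhere(g[156:166,c0:c1]<75)+[156,c0]; print(len(a),np.mean([ray(p,q,.01) for q in a],axis=0))
```

```text
{'xm': np.float64(0.5001125318779231), 'ym': np.float64(-0.08897146942286543), 'ang': np.float64(-0.6557626754617197), 'rad': np.float64(0.023454777632553235), 'L': np.float64(0.1522392945823301), 'box': (np.int32(184), np.int32(153), np.int32(146), np.int32(46))}
110 [ 0.59564    -0.10156526  0.01      ]
15 [ 0.41458658 -0.09817607  0.01      ]
```

The gap is 10.8 mm, so the last stroke is 21.5 mm, starting 6.5 mm behind the axis.

>>> carry_out(
  moves="0.06 0.002 0 0.04 0 0 0;0.06 0.002 0 0.08 0 0 0;0.06 0.002 0 0.095 0 0 0;0.06 0.002 0 0.098 0 0 0;0.06 0.002 0 0.1 0 0 0;0.06 0.002 0 0.1 0 0 0;0.06 0.002 0 0.1 0 0 0;0.06 0.004 0 0.1 0 0 0;0.06 0.007 0 0.1 0 0 0;0.06 0.011 0 0.1 0 0 0;0.06 0.015 0 0.1 0 0 0;0.06 0.019 0 0.1 0 0 0;0.06 0.022 0 0.1 0 0 0;0.06 0.0235 0 0.1 0 0 0;0.06 0.0235 0 0.1 0 0 0;0.06 0.0235 0 0.1 0 0 0;0.06 0.0235 0 0.1 0 0 0",
)

```text
clock: 14.05
tool_pos: [0.4993, -0.1048, 0.2358]
orientation: [179.7, -0.1, -91.0]
force: [-14.3, 0.3, 31.3]
opening: 0.0598
```

>>> carry_out(
  moves="0.06 0 0 -0.001 0 0 0;0.06 0 0 -0.002 0 0 0;0.06 0 0 -0.005 0 0 0;0.06 0 0 -0.02 0 0 0;0.06 -0.01 0 -0.06 0 0 0;0.06 -0.02 0 -0.1 0 0 0;0.06 -0.02 0 -0.1 0 0 0;0.06 -0.02 0 -0.1 0 0 0",
)

```text
clock: 14.85
tool_pos: [0.5018, -0.0836, 0.3354]
orientation: [-179.9, 0.0, -91.0]
force: [-0.1, 0.9, -0.3]
opening: 0.0601
```

Run:
```python
from h import *
p=ctrl.snapshot("wrist"); save(p,"w7.png");print(tubefit(p)); print(ctrl.get_obs()["tool_pos"],ctrl.get_obs()["clock"])
s=ctrl.snapshot("side"); save(s,"s7.png")
p=ctrl.snapshot("wrist"); print(tubefit(p))
```

```text
{'xm': np.float64(0.49995643727310357), 'ym': np.float64(-0.1000198231746341), 'ang': np.float64(-0.7866273044199803), 'rad': np.float64(0.02341069996361602), 'L': np.float64(0.15344534918226205), 'box': (np.int32(184), np.int32(145), np.int32(148), np.int32(46))}
[ 0.50144735 -0.08375017  0.33436914] 14.9
{'xm': np.float64(0.5003840157687687), 'ym': np.float64(-0.09989072696749923), 'ang': np.float64(-0.9630607357945605), 'rad': np.float64(0.02338244894628947), 'L': np.float64(0.15276461118323537), 'box': (np.int32(182), np.int32(146), np.int32(148), np.int32(46))}
```

View pics/w7.png

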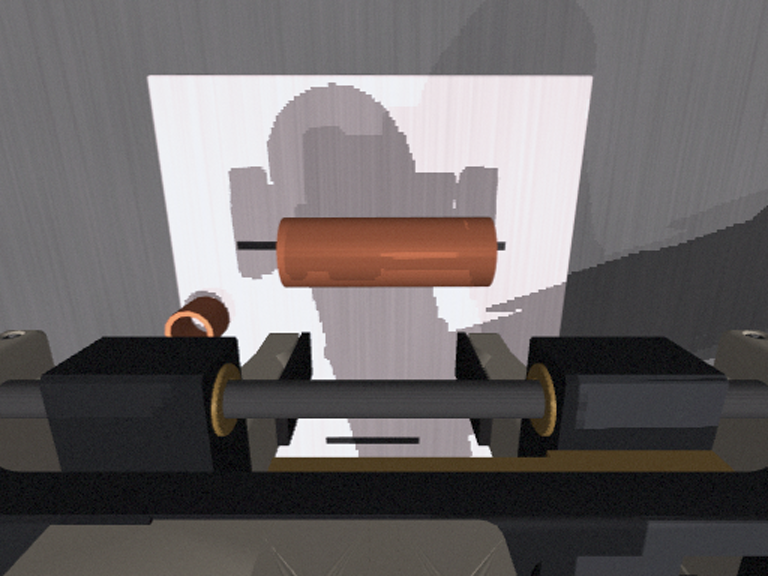

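View pics/s7.png

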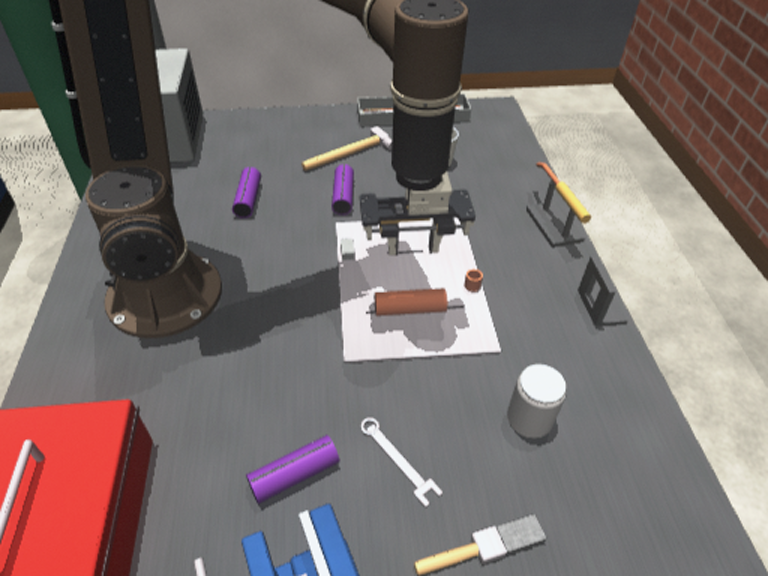

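The tube's axis is at y=-0.100 and the line's at y=-0.0998 (x=0.50), within about 0.5° of parallel, at rest, with the seam underneath. Handing in.

```bash
python3 -c "
from plant import ctrl
print(ctrl.close_job())"
```

```text
the job is handed in; nothing more can be done
None
```

I rolled the copper tube about 70 mm onto the long line and handed the job in at about 15 s. It took five short strokes with both open fingertips pressing lightly on its top.

**Position:** In two wrist pictures after I lifted off, the axis measured y = -0.100 m against -0.0998 m for the line. It was within about 0.5° of parallel and about 12 mm off the line's middle lengthways. Its position did not change between the two pictures.

**Roll:** The seam turned out of sight to the underside. The distance travelled works out at about 168° if nothing slipped; I did not measure the angle directly.

**Other checks:**
- The press was about 11–14 N on the first four strokes but rose to 31 N at the end of the last one, because I came down slightly lower. The limit on the wrist is 120 N.
- In the last side picture nothing else appeared moved, though the gripper partly hid the tub. I judged this by eye.
- The fingers were clear of everything, about 100 mm up, when I handed in.
- The networks gave several false "tube" hits on the purple look-alikes, so I picked the tube by its colour. No check failed.

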